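# Tip the battery cart into the scrap bin

### The arm

A 7-joint arm with a two-finger parallel gripper is mounted at the origin on a cart in front of the work surface, level with it; the furniture and walls round the work are solid. World frame = base frame: x ahead of the robot, y to its left, z up, the work surface at z = 0. Lengths are in m, angles in degrees, forces in N, time in s.
With the tool pointing down it reaches from about 0.425 to 0.875 m from the base axis. Payload 4.7 kg.
Tool frame: the origin (TCP) lies at the very end of the fingers, on their centre line; the grasp point (between the pads) lies 19 mm behind it; z points along the fingers, y is the line along which they close (so a half turn about z gives the same grasp; the last joint's range is limited). The gripper opens to 87 mm and grips with 3 to 60 N. Pads are 19 mm wide; open, the fingers measure 117 mm over their backs; the gripper's body (75 mm by 190 mm) begins 51 mm behind the grasp point.
Start: joints at [-65.082, 18.392, -4.016, 83.108, 1.295, 78.541, -3.26], TCP at [0.266, 0.593, 0.223] pointing down, gripper open.
Joint ranges: [-163.93, 163.93], [-17.29, 119.83], [-79.2, 71.16], [3.27, 140.29], [-89.18, 269.18], [5.43, 117.66], [-154.24, 154.24]. Speed limits (degrees/s): [147.25, 147.25, 180, 180, 180, 180, 180].

### API

Orientations are given as [roll, pitch, yaw] about the fixed x, y, z axes, in that order (R = Rz(yaw) Ry(pitch) Rx(roll)).
In Python, from cell import get_obs, read_camera, sign_off, silhouettes gives the robot as it stands.
- The arm moves only by the tool play_rows, never from a script. Its argument "steps" is a list that holds one entry, the list of rows, each a list of 7 numbers: the shift along the tool's x, y, z in m, then the turn, a rotation vector about the tool's x, y, z in rad, then the finger opening in m, from 0 to 0.087. A call has 1 to 12 rows; each row shifts and turns the commanded pose from where the row before left it, along the tool's axes as they then stand; what a row does not reach is not made up. A row lasts 1/10 s, in which the tool goes at most 50 mm and 8.59 degrees, less where a joint would pass 70% of its speed; a pose out of reach is approached as far as the arm can. A call is refused whole if a number of a shift passes 0.05 or a number of a turn 0.15, either way. A call with a gripper value outside its range is refused whole. The fingers move at their own pace and stop on an object; "force" is the grip in N (left out, the last holds). Time passes only in rows, so rows that do not move let the fingers close. It gives the time, the measured TCP pose, the force, the opening and the grip force at its end, in the units of the state.
- get_obs(): the state, without advancing time (a new reading comes with each control period).
- read_camera(name): name is "side" or "top"; returns a dict with "frame" (400x640x3 uint8, red, green, blue), "intrinsics" (3x3 intrinsics, pixels), "view" (4x4, takes a point from world to camera coordinates). Camera axes: x right, y up, looking along -z (the intrinsics and any distortion apply to the point x, -y, -z); pixel columns grow to the right and rows downward; lengths in m; the calibration is good to about 2 mm. A picture is of the moment at which its call begins. There is no depth.
- sign_off(): hands the job in; it is judged then, once.
Trained networks look in the newest picture that a camera, given by its name, has taken for a name from the list of things; names that differ only in an ending like _2 or _b are one class to them, and where a whole thing is asked for, a point or a joint stands for the part that bears it (a point fixed in the world has none). Each returns a list of dicts, best first, with "p" (0 to 1); they miss things now and then, are a little off and sometimes report something else, mostly with a low value. They report only what shows in the picture. A call takes as long as a camera call. They do not tell look-alikes from the thing itself.
- silhouettes(camera, name): "pixels" (400x640 bool, what is visible of it) and "extent" ([left, top, right, bottom] in pixels, round what is visible of it).
The state is a dict: "time_s": time; "qpos": joint angles; "joint_velocities": joint speeds; "effort": joint torques, N m; "tool_pos": TCP position; "tool_rot": TCP orientation; "force": force on the tool from outside, world axes, zero at the start; "wrist_torque": the same for the moment, N m; "grip_width": finger opening in m; "grasp_force": force on a finger pad.
Only numpy, scipy, OpenCV 4.12 (cv2) and the standard library are available. Lean on these libraries where they do the work, as an engineer would, in place of code of your own. Each camera call takes 0.05 s, during which the arm holds its last target. There are 200 camera calls.

### The job

Empty the two used batteries out of the small tip cart into the grey bin in front of it: lift the cart's handle so that the cart tips forward over its wheels until both batteries have dropped into the bin, then lower the handle gently until the cart stands fully back on its legs, and let go. Do not touch the batteries with the gripper, do not let the cart fall back, and leave the other things on the bench where they are.

Things in the scene. Friction and masses are not known exactly. Their poses are not given: they have to be found in the camera images.
- dock: Plywood block 200 x 190 x 40 mm, fixed to the bench, with steel chocks that hold the cart's wheels. Origin on the bench top straight below the cart's wheel axle; x is level and is the direction in which the cart tips (from the handle towards the bin), y is along the axle, z up. The block reaches from x = -172 to +28 mm and y = -95 to +95 mm.
- axle (a point): Centre of the cart's wheel axle, 70 mm above the bench; the cart turns about this axle (along the dock's y) and cannot move otherwise. Axes as the dock's.
- cart (a joint): Tilt of the tip cart about its axle, rad: 0 = level, standing on its legs; grows as the handle is lifted; stop at 1.12. The cart (0.7 kg) is heavy on the handle side and falls back if let go anywhere but near the stop, where it nearly balances; 3 to 5 N up at the handle lifts it. The batteries begin to slide between 0.4 and 0.75 and are out at 1.0.
- cart_bar (a point): Middle of the cart's handle: a level round bar 16 mm thick along the dock's y, about 110 mm free between its two side tubes. Level cart: 155 mm above the bench, 220 mm behind and 85 mm above the axle, 75 mm behind the tray. It moves with the cart, round the axle at radius 236 mm (306 mm above the bench when fully tipped); free space above it throughout.
- bin: Grey plastic bin fixed to the bench in front of the cart, 160 (x) x 190 (y) mm outside, walls and floor 4 mm. Origin at the centre of its underside; x points away from the cart (as the dock's, within a few degrees), z up. The wall towards the cart is 45 mm high, the far wall 85 mm; the side walls step from 45 to 85 mm. It stands so that the fully tipped cart's mouth is over it.
- battery_a: Sealed block battery, 35 x 50 x 54 mm, about 90 g, standing loose in the cart's tray. Origin at the centre of its underside, z up through its terminals.
- battery_b: The other battery, the same in all, beside the first one in the tray.
- flux_tin: Bystander: round flux tin 57 mm across, 20 mm high, behind the bin, beside the grey drawer cabinet. Origin at the centre of its underside.
- tape_green: Bystander: roll of green tape 58 mm across, 18 mm high, lying to the right of the cart, near the front of the bench. Origin at the centre of its underside.
- cleaner_bottle: Bystander: white bottle 52 mm across, 150 mm high, standing at the back of the bench. Origin at the centre of its underside.
- multimeter: Bystander: hand multimeter 138 x 80 x 112 mm propped up to the right of the cart. Origin at the centre of its underside.
- cart_mouth (a point): Middle of the floor's front edge at the open front of the cart's tray, 30 mm ahead of the axle and 120 mm above the bench when level; moves with the cart. Aluminium tray, inside 172 long x 146 wide x 50 mm deep, rear wall 145 mm behind the axle, on two wheels 60 mm across.
Mind the look-alikes: they are no part of the job. Leave any white look-alike of the battery_b alone. What is shaped like the battery_a but turquoise is not meant.

How it is judged (in metres and radians):
On the way:
1. both batteries have been tipped into the bin while the cart is still tipped (x of battery_a in the frame of bin between -0.076 and 0.076 m and y of battery_a in the frame of bin between -0.091 and 0.091 m and z of each of battery_a, battery_b in the frame of bin below 0.1 m and x of battery_b in the frame of bin between -0.076 and 0.076 m and y of battery_b in the frame of bin between -0.091 and 0.091 m and value of joint cart above 0.3 rad), for 0.1 s.
At the end, for the whole second after the job is handed in: Both batteries lie at rest inside the bin, in any attitude (their origins within 76 mm along x and 91 mm along y of the bin's centre and less than 100 mm above the bench), and the cart is back on its legs (tilt under 0.05 rad) (x of battery_a in the frame of bin between -0.076 and 0.076 m and y of battery_a in the frame of bin between -0.091 and 0.091 m and z of each of battery_a, battery_b in the frame of bin below 0.1 m and x of battery_b in the frame of bin between -0.076 and 0.076 m and y of battery_b in the frame of bin between -0.091 and 0.091 m and value of joint cart below 0.05 rad and linear speed of each of battery_a, battery_b below 0.05 m/s); the robot touches nothing.
It fails at once if the gripper or arm touches a battery (contact force between any of the arm, the fingers and battery_a above 0.5 N or contact force between any of the arm, the fingers and battery_b above 0.5 N).
It fails at once if the cart falls back (turns back faster than 3 rad/s) (velocity of joint cart below -3 rad/s).
It fails at once if a bystander (flux tin, green tape, bottle, multimeter) is moved more than 30 mm (distance of any of flux_tin, tape_green, cleaner_bottle, multimeter from where it was at the start of the episode above 0.03 m).
It also fails if it takes over 51 s, if anything falls off the work surface, if the arm or the gripper's body presses on something with over 40 N, if the wrist force passes 120 N, or if a joint passes its speed limit or range.

## Working session

There is one attempt and no reset: what is moved stays moved. The work goes in short steps, Python scripts to look and compute and a tool call to move; the robot and the scene stay as the last step left them, time stands still between calls to the robot, and variables do not carry over. Pictures are saved under pics/ and viewed, at most 10 in all, crops included, and the job is handed in when it is done.

Besides the shell and the picture viewer there is one more tool, called by a JSON object that holds its "api" and its "payload". play_rows: Moves the arm, as the interface text tells. Its arguments: {"type":"object","properties":{"steps":{"type":"array","items":{"type":"array","items":{"type":"array","items":{"type":"number"}}}},"force":{"type":"number"}},"required":["steps"]}

```bash
mkdir -p pics; python3 - <<'E'
from cell import *
import cv2,numpy as np
o=get_obs();print(o['time_s'],o['tool_pos'],o['tool_rot'],o['force'],o['grip_width'])
for n in('side','top'):
    c=read_camera(n);cv2.imwrite(f'pics/{n}0.png',c['frame'][:,:,::-1]);print(n,c['intrinsics'],c['view'])
    for t in('cart','bin','cart_bar','dock','battery_a'):
        for s in silhouettes(n,t)[:3]: print(t,s['p'],s['extent'])
E
```

```text
0.0 [0.26533224 0.59278923 0.22145368] [-1.79891937e+02  5.80492053e-03  1.55895236e+02] [ 0.34633334 -0.55316288 -0.31780517] 0.08695331513077516
side [[450.19785896   0.         324.68270695]
 [  0.         450.19785896 199.22681051]
 [  0.           0.           1.        ]] [[-0.99977399 -0.00414052 -0.02085263  0.58220347]
 [-0.01452994 -0.58294188  0.81238393 -0.11360294]
 [-0.01551957  0.81250331  0.58274996 -1.39139283]
 [ 0.          0.          0.          1.        ]]
cart 0.86 [316.3, 160.1, 371.2, 230.5]
bin 0.95 [314.0, 224.0, 379.1, 296.6]
cart_bar 0.68 [313.2, 158.9, 367.8, 235.8]
dock 0.57 [309.1, 159.5, 372.0, 246.3]
battery_a 0.76 [382.2, 213.6, 400.8, 232.4]
battery_a 0.73 [280.5, 221.7, 294.2, 250.0]
battery_a 0.63 [345.6, 179.5, 354.2, 202.3]
top [[387.23855209   0.         318.25070555]
 [  0.         387.23855209 195.36690104]
 [  0.           0.           1.        ]] [[ 0.01562405 -0.99974297  0.01642792 -0.09561692]
 [ 0.98783213  0.01797637  0.15448152 -0.58285694]
 [-0.15473713  0.0138144   0.98785909 -1.18134407]
 [ 0.          0.          0.          1.        ]]
cart 0.88 [274.4, 178.7, 366.6, 238.9]
bin 0.97 [211.8, 188.0, 277.8, 243.3]
cart_bar 0.57 [274.8, 183.1, 364.6, 236.7]
dock 0.91 [272.8, 182.1, 366.5, 245.7]
battery_a 0.57 [295.5, 186.4, 312.2, 202.1]
battery_a 0.55 [295.8, 254.6, 312.0, 273.8]
battery_a 0.53 [296.0, 212.7, 313.1, 227.8]
```

```bash
python3 - <<'E'
import cv2
a=cv2.imread('pics/side0.png')[130:330,230:430];b=cv2.imread('pics/top0.png')[150:300,190:390]
cv2.imwrite('pics/a.png',cv2.resize(a,None,fx=3,fy=3,interpolation=2))
cv2.imwrite('pics/b.png',cv2.resize(b,None,fx=4,fy=4,interpolation=2))
E
```

```text
(no output)
```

View pics/top0.png

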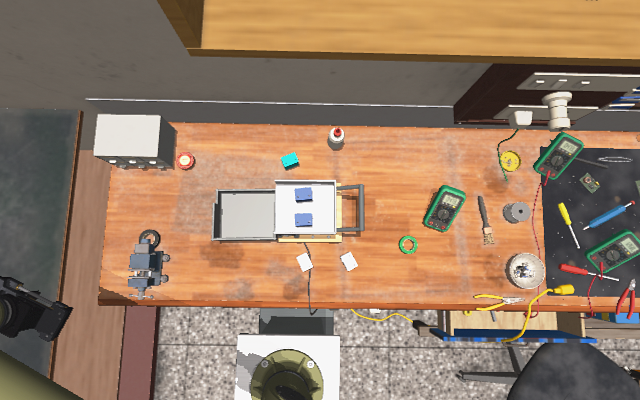

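View pics/a.png

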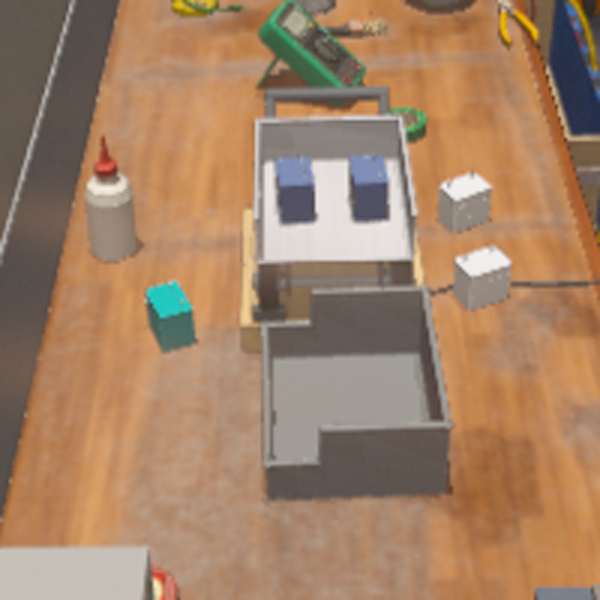

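View pics/b.png

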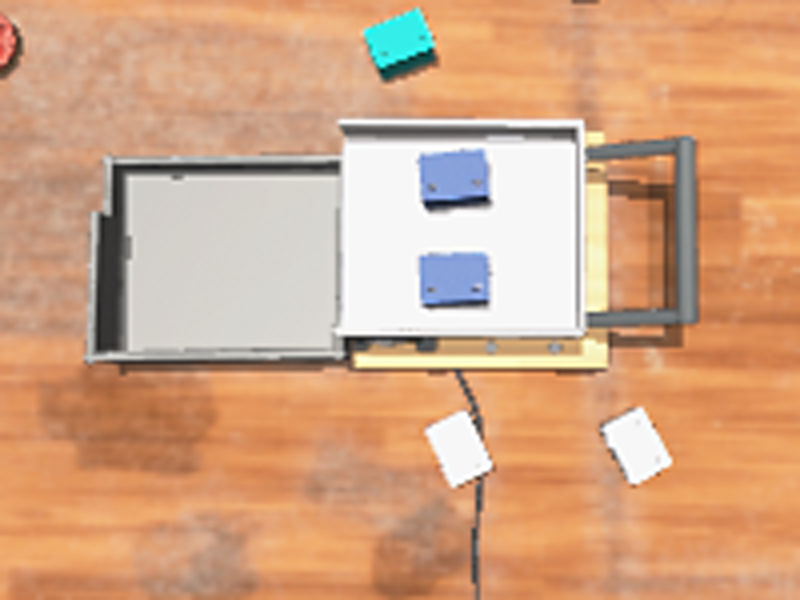

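The two blue blocks in the tray, at top (304,195) and (304,220), are the batteries. The look-alikes are white ones at (306,262) and (349,261) and a turquoise one at (290,160), and all three stand on the bench. The crops show the blue pair in the tray clearly. The handle bar runs from top (361,185) to (362,230), with its middle at side (339,161).

```bash
cat > h.py <<'E'
import numpy as np
from cell import *
def ray(c,u,v):
    K=np.array(c['intrinsics']);V=np.array(c['view']);R=V[:3,:3];o=-R.T@V[:3,3]
    d=np.linalg.inv(K)@[u,v,1];return o,R.T@(d*[1,-1,-1])
def atz(c,u,v,z):
    o,d=ray(c,u,v);return o+d*(z-o[2])/d[2]
def tri(c1,p1,c2,p2):
    o1,d1=ray(c1,*p1);o2,d2=ray(c2,*p2)
    s=np.linalg.lstsq(np.c_[d1,-d2],o2-o1,rcond=None)[0]
    a,b=o1+s[0]*d1,o2+s[1]*d2;return (a+b)/2,np.linalg.norm(a-b)
E
python3 - <<'E'
from h import *
t=read_camera('top');s=read_camera('side')
f=lambda x,y:(190+x/4,150+y/4)
g=lambda x,y:(230+x/3,130+y/3)
print('bar',atz(t,*f(685,140),.158),atz(t,*f(687,322),.158))
print('bar side',atz(s,*g(267,94),.16),atz(s,*g(388,93),.16))
print('tri',tri(t,f(686,231),s,g(327.5,94)))
print('tray rims',[atz(t,*f(*p),.172) for p in((340,125),(584,124),(340,335),(584,332))])
print('bin near rim corners',[atz(t,*f(*p),.045) for p in((340,160),(340,355))],[atz(t,*f(*p),.085) for p in((95,215),(92,360))])
print('dock edge',[atz(t,*f(*p),.04) for p in((355,367),(606,367))])
print('battery',atz(t,*f(454,172),.178),atz(t,*f(454,272),.178))
E
```

```text
bar [ 0.59949371 -0.2081742   0.158     ] [ 0.46805555 -0.20939265  0.158     ]
bar side [ 0.59836969 -0.19893754  0.16      ] [ 0.46699496 -0.19700299  0.16      ]
tri (array([ 0.53309827, -0.20937432,  0.15269962]), np.float64(0.0014826396630165147))
tray rims [array([0.60316112, 0.03997226, 0.172     ]), array([ 0.60716391, -0.13409017,  0.172     ]), array([0.45401142, 0.03507054, 0.172     ]), array([ 0.45892622, -0.13535601,  0.172     ])]
bin near rim corners [array([0.59929905, 0.05175609, 0.045     ]), array([0.44546795, 0.04670053, 0.045     ])] [array([0.54668058, 0.23248129, 0.085     ]), array([0.43702283, 0.22845318, 0.085     ])]
dock edge [array([0.43655673, 0.03518474, 0.04      ]), array([ 0.43973697, -0.16090335,  0.04      ])]
battery [ 0.5697372  -0.04211989  0.178     ] [ 0.49889785 -0.04364382  0.178     ]
```

{"api": "play_rows", "payload": {"steps": [[[0, 0, -0.02, 0, 0, -0.11, 0.087], [0, 0, -0.02, 0, 0, -0.11, 0.087], [0, 0, -0.02, 0, 0, -0.11, 0.087], [0, 0, -0.02, 0, 0, -0.11, 0.087], [-0.025, -0.03, -0.01, 0, 0, 0, 0.087], [-0.025, -0.03, -0.01, 0, 0, 0, 0.087], [-0.025, -0.03, 0, 0, 0, 0, 0.087], [-0.025, -0.03, 0, 0, 0, 0, 0.087], [-0.025, -0.03, 0, 0, 0, 0, 0.087], [-0.025, -0.03, 0, 0, 0, 0, 0.087]]]}}

```text
time_s: 1.7
tool_pos: [0.4199, 0.4149, 0.3228]
tool_rot: [180.0, 0.0, -178.9]
force: [0.3, 1.1, 0.2]
grip_width: 0.087
grasp_force: 0.0
```

{"api": "play_rows", "payload": {"steps": [[[-0.012, -0.035, 0, 0, 0, 0, 0.087], [-0.012, -0.035, 0, 0, 0, 0, 0.087], [-0.012, -0.035, 0, 0, 0, 0, 0.087], [-0.012, -0.035, 0, 0, 0, 0, 0.087], [-0.012, -0.035, 0, 0, 0, 0, 0.087], [-0.012, -0.035, 0, 0, 0, 0, 0.087], [-0.012, -0.035, 0, 0, 0, 0, 0.087], [-0.012, -0.035, 0, 0, 0, 0, 0.087], [-0.012, -0.035, 0, 0, 0, 0, 0.087], [0, -0.035, 0, 0, 0, 0, 0.087], [0, -0.035, 0, 0, 0, 0, 0.087], [0, -0.035, 0, 0, 0, 0, 0.087]]]}}

```text
time_s: 2.9
tool_pos: [0.535, -0.0031, 0.3228]
tool_rot: [180.0, 0.0, -178.9]
force: [-1.3, 0.1, 0.3]
grip_width: 0.0873
grasp_force: 0.0
```

{"api": "play_rows", "payload": {"steps": [[[0, -0.034, 0, 0, 0, 0, 0.087], [0, -0.034, 0, 0, 0, 0, 0.087], [0, -0.034, 0, 0, 0, 0, 0.087], [0, -0.034, 0, 0, 0, 0, 0.087], [0, -0.034, 0, 0, 0, 0, 0.087], [0, 0, 0, 0, 0, 0, 0.087], [0, 0, 0, 0, 0, 0, 0.087]]]}}

```text
time_s: 3.6
tool_pos: [0.5381, -0.1722, 0.3226]
tool_rot: [180.0, 0.0, -179.0]
force: [-0.2, 1.2, -0.5]
grip_width: 0.0871
grasp_force: 0.0
```

{"api": "play_rows", "payload": {"steps": [[[0.005, -0.019, 0, 0, 0, 0, 0.06], [0, -0.018, 0, 0, 0, 0, 0.06], [0, 0, 0.03, 0, 0, 0, 0.06], [0, 0, 0.03, 0, 0, 0, 0.06], [0, 0, 0.03, 0, 0, 0, 0.06], [0, 0, 0.02, 0, 0, 0, 0.06], [0, 0, 0, 0, 0, 0, 0.06], [0, 0, 0, 0, 0, 0, 0.06]]]}}

```text
time_s: 4.4
tool_pos: [0.5346, -0.2073, 0.2131]
tool_rot: [180.0, 0.0, -178.8]
force: [-0.2, 1.1, 0.2]
grip_width: 0.0603
grasp_force: 0.0
```

```bash
python3 - <<'E'
from h import *;import cv2
o=get_obs();print(o['tool_pos'],o['grip_width'],o['qpos'])
a=read_camera('top')['frame'][130:280,250:450,::-1];b=read_camera('side')['frame'][100:250,240:440,::-1]
z=lambda i:cv2.resize(i,None,fx=2.9,fy=2.9,interpolation=2)
cv2.imwrite('pics/c.png',cv2.resize(np.hstack([a,b]),None,fx=2,fy=2,interpolation=2))
E
```

```text
[ 0.53461072 -0.20731875  0.21307912] 0.060305154583936114 [ -8.91051603   9.87569456  31.00826251  96.19514042  -5.27203165
  75.36799459 114.27806525]
```

View pics/c.png

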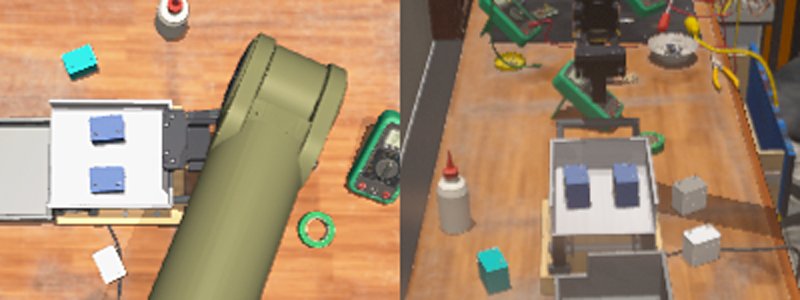

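The gripper sits centred over the bar: in the side view the fingers are at column 600 of the crop and the bar's middle at column 598. Next I lower and grip.

{"api": "play_rows", "payload": {"steps": [[[0, -0.002, 0.02, 0, 0, 0, 0.06], [0, 0, 0.02, 0, 0, 0, 0.06], [0, 0, 0.02, 0, 0, 0, 0.06], [0, 0, 0.017, 0, 0, 0, 0.06], [0, 0, 0, 0, 0, 0, 0.06], [0, 0, 0, 0, 0, 0, 0.03], [0, 0, 0, 0, 0, 0, 0.02], [0, 0, 0, 0, 0, 0, 0.01], [0, 0, 0, 0, 0, 0, 0.01], [0, 0, 0, 0, 0, 0, 0.01], [0, 0, 0, 0, 0, 0, 0.01]]], "force": 15}}

```text
time_s: 5.6
tool_pos: [0.5341, -0.2104, 0.1357]
tool_rot: [180.0, 0.0, -178.9]
force: [0.0, 9.0, 1.3]
grip_width: 0.0199
grasp_force: 5.4
```

{"api": "play_rows", "payload": {"steps": [[[0, 0, 0, 0, 0, 0, 0.005], [0, 0, 0, 0, 0, 0, 0.005], [0, 0, 0, 0, 0, 0, 0.005], [0, 0, 0, 0, 0, 0, 0.005]]]}}

```text
time_s: 6.0
tool_pos: [0.5341, -0.2082, 0.1357]
tool_rot: [179.8, -0.0, -178.8]
force: [-1.2, 5.0, 3.0]
grip_width: 0.0153
grasp_force: 15.0
```

{"api": "play_rows", "payload": {"steps": [[[0, 0.0055, -0.0109, 0, 0, 0, 0.005], [0, 0.0051, -0.0107, 0, 0, 0, 0.005], [0, 0.0056, -0.0104, 0, 0, 0, 0.005], [0, 0.0061, -0.0101, 0, 0, 0, 0.005], [0, 0.0066, -0.0098, 0, 0, 0, 0.005], [0, 0.0071, -0.0094, 0, 0, 0, 0.005], [0, 0, 0, 0, 0, 0, 0.005]]]}}

```text
time_s: 6.7
tool_pos: [0.5337, -0.1739, 0.1984]
tool_rot: [180.0, 0.1, -178.8]
force: [2.8, 1.3, -6.4]
grip_width: 0.0154
grasp_force: 15.0
```

```bash
python3 - <<'E'
from h import *;import cv2
o=get_obs();print(o['tool_pos'],o['tool_rot'],o['force'],o['wrist_torque'],o['grip_width'])
b=read_camera('side')['frame'][100:300,240:440,::-1]
cv2.imwrite('pics/d.png',cv2.resize(b,None,fx=2.5,fy=2.5,interpolation=2))
E
```

```text
[ 0.53368253 -0.17385849  0.19842477] [ 1.79993249e+02  7.40727903e-02 -1.78817217e+02] [ 2.78617517  1.27045896 -6.42257943] [ 0.33230964 -0.55841017 -0.08239262] 0.01539905413744695
```

View pics/d.png

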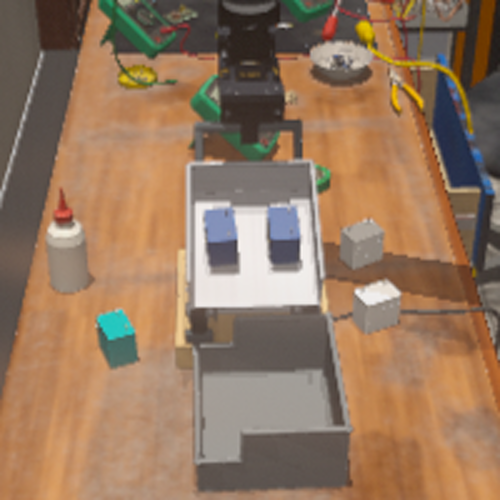

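The gripper holds the bar and the cart has tilted about 0.3 rad. Both blue batteries are still in the tray, at (220,240) and (283,235) in the crop. I carry on along the arc.

{"api": "play_rows", "payload": {"steps": [[[0, 0.0076, -0.0091, 0, 0, 0, 0.005], [0, 0.008, -0.0087, 0, 0, 0, 0.005], [0, 0.0084, -0.0083, 0, 0, 0, 0.005], [0, 0.0088, -0.0078, 0, 0, 0, 0.005], [0, 0.0092, -0.0074, 0, 0, 0, 0.005], [0, 0.0096, -0.0069, 0, 0, 0, 0.005], [0, 0.0099, -0.0064, 0, 0, 0, 0.005], [0, 0.0102, -0.0059, 0, 0, 0, 0.005], [0, 0, 0, 0, 0, 0, 0.005]]]}}

```text
time_s: 7.65
tool_pos: [0.5328, -0.1045, 0.2608]
tool_rot: [-179.8, 0.2, -178.9]
force: [1.6, -4.0, 4.8]
grip_width: 0.015
grasp_force: 15.0
```

{"api": "play_rows", "payload": {"steps": [[[0, 0.0105, -0.0054, 0, 0, 0, 0.005], [0, 0.0107, -0.0049, 0, 0, 0, 0.005], [0, 0.011, -0.0043, 0, 0, 0, 0.005], [0, 0.0112, -0.0038, 0, 0, 0, 0.005], [0, 0.0114, -0.0032, 0, 0, 0, 0.005], [0, 0.0115, -0.0027, 0, 0, 0, 0.005], [0, 0.0116, -0.0021, 0, 0, 0, 0.005], [0, 0.006, -0.001, 0, 0, 0, 0.005], [0, 0, 0, 0, 0, 0, 0.005], [0, 0, 0, 0, 0, 0, 0.005], [0, 0, 0, 0, 0, 0, 0.005], [0, 0, 0, 0, 0, 0, 0.005]]]}}

```text
time_s: 8.85
tool_pos: [0.5316, -0.0189, 0.2865]
tool_rot: [180.0, 0.2, -178.9]
force: [5.6, -0.7, 5.0]
grip_width: 0.0154
grasp_force: 15.0
```

```bash
python3 - <<'E'
from h import *;import cv2
o=get_obs();print(o['tool_pos'],o['tool_rot'],o['force'],o['wrist_torque'],o['grip_width'])
b=read_camera('side')['frame'][100:300,240:440,::-1];a=read_camera('top')['frame'][130:280,190:390,::-1]
cv2.imwrite('pics/e.png',np.hstack([cv2.resize(b,(400,400),interpolation=2),cv2.resize(a,(400,300),interpolation=2)[:300] if 0 else np.vstack([cv2.resize(a,(400,300),interpolation=2),np.zeros((100,400,3),np.uint8)])]))
E
```

```text
[ 0.53160148 -0.01891251  0.28648638] [ 179.98509307    0.23572213 -178.90487258] [ 5.6358935  -0.73780211  4.96890664] [-0.22758822 -1.15855634  0.00852294] 0.015369759603426366
```

View pics/e.png

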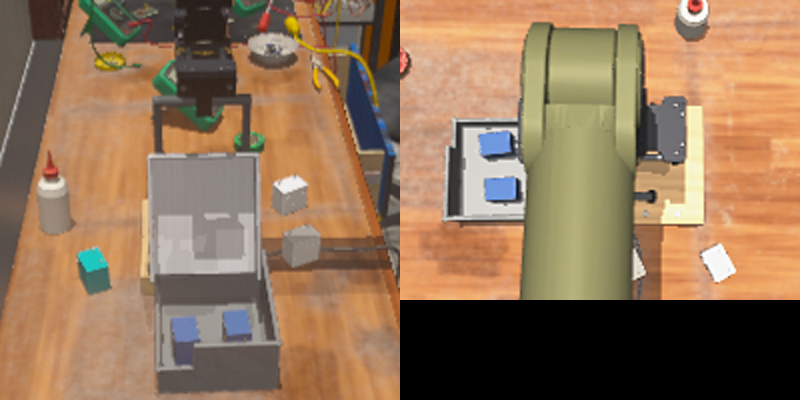

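Both batteries lie in the bin, at crop (185,335) and (237,322), and the tray is empty. I lower the handle back along the same arc.

{"api": "play_rows", "payload": {"steps": [[[0, -0.006, 0.001, 0, 0, 0, 0.005], [0, -0.0116, 0.0021, 0, 0, 0, 0.005], [0, -0.0115, 0.0027, 0, 0, 0, 0.005], [0, -0.0114, 0.0032, 0, 0, 0, 0.005], [0, -0.0112, 0.0038, 0, 0, 0, 0.005], [0, -0.011, 0.0043, 0, 0, 0, 0.005], [0, -0.0107, 0.0049, 0, 0, 0, 0.005], [0, -0.0105, 0.0054, 0, 0, 0, 0.005], [0, -0.0102, 0.0059, 0, 0, 0, 0.005], [0, -0.0099, 0.0064, 0, 0, 0, 0.005], [0, 0, 0, 0, 0, 0, 0.005]]]}}

```text
time_s: 10.05
tool_pos: [0.5316, -0.125, 0.2434]
tool_rot: [-180.0, -0.1, -179.0]
force: [4.0, -1.0, -2.1]
grip_width: 0.0155
grasp_force: 15.0
```

{"api": "play_rows", "payload": {"steps": [[[0, -0.0096, 0.0069, 0, 0, 0, 0.005], [0, -0.0092, 0.0074, 0, 0, 0, 0.005], [0, -0.0088, 0.0078, 0, 0, 0, 0.005], [0, -0.0084, 0.0083, 0, 0, 0, 0.005], [0, -0.008, 0.0087, 0, 0, 0, 0.005], [0, -0.0076, 0.0091, 0, 0, 0, 0.005], [0, -0.0071, 0.0094, 0, 0, 0, 0.005], [0, -0.0066, 0.0098, 0, 0, 0, 0.005], [0, 0, 0, 0, 0, 0, 0.005]]]}}

```text
time_s: 10.95
tool_pos: [0.5325, -0.1896, 0.1758]
tool_rot: [-180.0, -0.1, -179.0]
force: [-3.4, -1.4, -1.4]
grip_width: 0.0154
grasp_force: 15.0
```

{"api": "play_rows", "payload": {"steps": [[[0, -0.0061, 0.0101, 0, 0, 0, 0.005], [0, -0.0056, 0.0104, 0, 0, 0, 0.005], [0, -0.0051, 0.0107, 0, 0, 0, 0.005], [0, -0.0015, 0.004, 0, 0, 0, 0.005], [0, -0.001, 0.003, 0, 0, 0, 0.005], [0, 0, 0.002, 0, 0, 0, 0.005], [0, 0, 0, 0, 0, 0, 0.005], [0, 0, 0, 0, 0, 0, 0.005]]]}}

```text
time_s: 11.75
tool_pos: [0.5332, -0.2083, 0.1384]
tool_rot: [-180.0, -0.1, -178.9]
force: [-6.7, -2.2, 2.4]
grip_width: 0.0156
grasp_force: 15.0
```

{"api": "play_rows", "payload": {"steps": [[[0, 0, 0.002, 0, 0, 0, 0.005], [0, 0, 0.001, 0, 0, 0, 0.005], [0, 0, 0, 0, 0, 0, 0.005], [0, 0, 0, 0, 0, 0, 0.005]]]}}

```text
time_s: 12.15
tool_pos: [0.5337, -0.2083, 0.1379]
tool_rot: [180.0, 0.0, -178.9]
force: [-12.2, -0.6, 15.7]
grip_width: 0.0157
grasp_force: 15.0
```

Pushing down now meets 15.7 N and the tool has stopped, so the cart is on its legs. I ease off and open the fingers gently.

{"api": "play_rows", "payload": {"steps": [[[0, 0, -0.002, 0, 0, 0, 0.005], [0, 0, 0, 0, 0, 0, 0.02], [0, 0, 0, 0, 0, 0, 0.035], [0, 0, 0, 0, 0, 0, 0.05], [0, 0, 0, 0, 0, 0, 0.056], [0, 0, 0, 0, 0, 0, 0.056], [0, 0, 0, 0, 0, 0, 0.056], [0, 0, -0.01, 0, 0, 0, 0.056], [0, 0, -0.02, 0, 0, 0, 0.056], [0, 0, -0.03, 0, 0, 0, 0.056], [0, 0, -0.03, 0, 0, 0, 0.056], [0, 0, -0.02, 0, 0, 0, 0.056]]]}}

```text
time_s: 13.35
tool_pos: [0.5347, -0.2082, 0.2496]
tool_rot: [-180.0, 0.2, -178.9]
force: [-0.6, -0.9, 0.5]
grip_width: 0.0559
grasp_force: 0.0
```

```bash
python3 - <<'E'
from h import *;import cv2
o=get_obs();print(o['time_s'],o['tool_pos'],o['force'],o['grip_width'])
b=read_camera('side')['frame'][100:300,240:440,::-1]
a=read_camera('top')['frame'][130:280,190:390,::-1]
cv2.imwrite('pics/f.png',np.hstack([cv2.resize(b,(400,400),interpolation=2),np.vstack([cv2.resize(a,(400,300),interpolation=2),np.zeros((100,400,3),np.uint8)])]))
E
```

```text
13.35 [ 0.53470258 -0.20823683  0.24961872] [-0.57694471 -0.94873079  0.49516612] 0.0559334331815717
```

View pics/f.png

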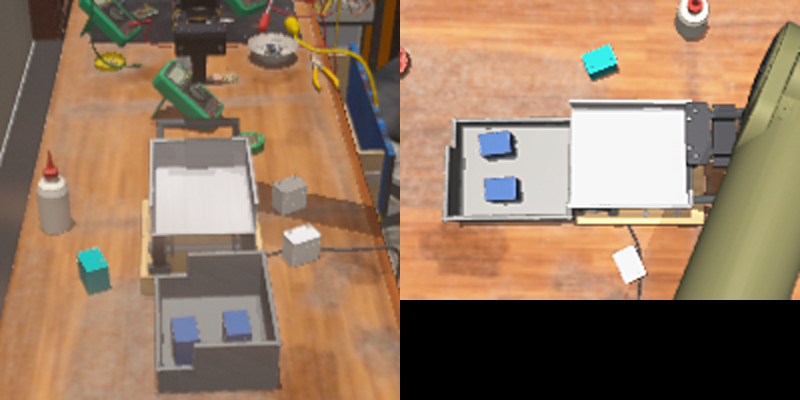

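The cart is level on its legs with an empty tray, both batteries are at rest in the bin, and the arm is clear. I hand the job in.

```bash
python3 -c "
from cell import *
print(sign_off())"
```

```text
the job is handed in; nothing more can be done
None
```

Both batteries are in the bin, the cart is back on its legs with the gripper clear of it, and the job is handed in; the hand-in returned no verdict.

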